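Inspect a board's solder side in a leaned mirror

TASK

Set up the bench mirror for a look at the underside of the circuit board: lean it, glass up, at about 45 degrees and squarely against the middle of the long side of the steel setup block that faces the robot, foot on the bench, and let go of it. Then pick the circuit board up by its transformer and hold it steady and level straight above the leaning mirror, its feet about 16 cm above the bench, touching neither mirror nor block. Finish while still holding the board there, and leave the block and everything else where they stand.

Things in the scene. Friction and masses are not known exactly. Their poses are not given: they have to be found in the camera images.
- mirror: Bench mirror: a rigid flat slab, 100 mm long (its x) x 58 mm wide (its y) x 10 mm thick (z), black frame with a glass let into the upper face, 0.12 kg. It starts flat on the bench, glass up, and can be gripped across its 58 mm width. Origin: centre of the underside; z points out of the glass. Both ends are alike.
- setup_block: Steel setup block with drilled holes, 25 mm thick (its x) x 75 mm wide (its y) x 50 mm high (z), loose but heavy, 0.75 kg. Origin: centre of the underside. Its -x face (75 x 50 mm) is the one that faces the robot, turned by up to 0.3 rad.
- board: Green circuit board 110 (x) x 80 (y) x 3 mm on four 10 mm brass feet, 0.25 kg. Origin: centre, level with the undersides of the feet; z up. Dark transformer core in its middle, 36 (x) x 30 (y) mm, z = 13 to 49 mm: grip its two y faces; only 2 mm high chips beside them. Yellow winding juts 7 mm out at its x ends; blue capacitors (to z = 33) at x = +40, green terminals (to z = 25) at x = -45.
- torch: Black torch standing upright, 33 mm across, 112 mm high; bystander. It stands just right of the tall bench instruments, which fill the left rear (x over 0.58, y over 0.15, up to 0.35 m high): swing the arm wide of them. Origin: centre of its underside.
- solder_reel: Orange reel, 54 mm across, 36 mm high; bystander. Origin: centre of its underside.
- solder_tin: Flat round yellow-brown tin with a red lid mark, 55 mm across, 21 mm high; bystander. Origin: centre of its underside.
Things that resemble listed ones, but are neither listed nor needed, are in the scene too. What is shaped like the board but orange is not meant.

How it is judged (in metres and radians):
On the way, in this order (a step that is already met when the one before it is completed fails the run):
1. the mirror leans by itself against the robot's side of the block, let go (angle between mirror's own z axis and vertical between 0.5 and 1.2 rad and contact force between mirror and setup_block above 0.05 N and contact force between the fingers and mirror below 0.05 N and x of mirror in the frame of setup_block below -0.008 m and y of mirror in the frame of setup_block between -0.04 and 0.04 m and angle between the y axis of mirror and the y axis of setup_block, either way round below 0.4 rad and height (world z) of mirror below 0.06 m and angle between setup_block's own z axis and vertical below 0.1 rad), for 0.3 s.
2. the board is lifted at least 5 cm clear of the bench, level (height (world z) of board above 0.05 m and angle between board's own z axis and vertical below 0.25 rad and contact force between the fingers and board above 0.5 N), for 0.2 s.
At the end, for the whole second after the job is handed in: Mirror untouched, leaning on the block's robot side at 29-69 deg, within 40 mm of its middle and 0.4 rad of square; block moved under 30 mm. Board held at rest, within 0.12 rad of level, feet 115-220 mm up, centre within 35 mm of the mirror's (seen from above), touching neither (all of step 1 and distance of setup_block from where it was at the start of the episode below 0.03 m and height (world z) of board between 0.115 and 0.22 m and angle between board's own z axis and vertical below 0.12 rad and horizontal distance between board and mirror below 0.035 m and contact force between the fingers and board above 0.5 N and contact force between board and mirror below 0.05 N and contact force between board and setup_block below 0.05 N and linear speed of each of board, mirror below 0.02 m/s and angular speed of board below 0.15 rad/s); the arm keeps its last pose, push and grip.
It fails at once if a bystander (torch, reel, tin) is moved by more than 30 mm (distance of any of torch, solder_reel, solder_tin from where it was at the start of the episode above 0.03 m).
It fails at once if the board is knocked against the mirror (contact force between board and mirror above 0.5 N).
It fails at once if the board is turned over more than 0.8 rad (angle between board's own z axis and vertical above 0.8 rad).
It also fails if it takes over 59 s, if anything falls off the work surface, if the arm or the gripper's body presses on something with over 40 N, if the wrist force passes 120 N, or if a joint passes its speed limit or range.

ROBOT

A 6-joint arm with a two-finger parallel gripper is mounted at the origin on a cart in front of the work surface, level with it; the furniture and walls round the work are solid. World frame = base frame: x ahead of the robot, y to its left, z up, the work surface at z = 0. Lengths are in m, angles in degrees, forces in N, time in s.
With the tool pointing down it reaches from about 0.325 to 1 m from the base axis. Payload 5.1 kg.
Tool frame: the origin (TCP) lies midway between the tips of the shut fingers; the grasp point (between the pads) lies 19 mm behind it; z points along the fingers, y is the direction in which the jaws open and shut (so a half turn about z gives the same grasp; the last joint's range is limited). The gripper opens to 85 mm and grips with 20 to 120 N. Pads are 22 mm wide; open, the fingers measure 114 mm over their backs; the gripper's body (76 mm by 85 mm) begins 54 mm behind the grasp point. The pads swing forward as they close: fully open they stand 13 mm farther back than shut.
Start: joints at [-78.701, 7.093, 94.555, -0, 78.352, -4.733], TCP at [0.179, -0.625, 0.231] pointing down, gripper open.
Joint ranges: [-149.61, 149.61], [-58.7, 133.49], [1.44, 155.28], [-77.14, 257.14], [18.33, 153.61], [-166.67, 166.67]. Speed limits (degrees/s): [147.25, 147.25, 180, 180, 180, 180].

INTERFACE

Orientations are given as a 3x3 rotation matrix whose columns are the frame's x, y, z axes.
In Python, from plant import bot, optics, job_done, nets gives the robot as it stands. The module is installed in compiled form; this text tells all that it offers. Calls block until the motion is done:
- bot.move_ptp(position, orientation): joint-space move of the TCP to a pose.
- bot.line_to(position, rot=None, feed=0.15, contact_N=None): straight line of the TCP; rot=None keeps the orientation; feed is the mean speed in m/s. With contact_N (N) it stops when the force on the tool has changed by that much, and returns True; else False.
- bot.move_joints(angles): joint-space move.
- bot.move_gripper(opening): opening from 0.0 (shut) to 1.0 (fully open); the grip force is fixed at half the most; returns when the fingers have stopped.
- bot.dwell(seconds).
- bot.ik(position, orientation): joint angles nearest the present ones, or None.
- bot.get_obs(): the state.
- optics.capture(name): name is "side" or "top" or "wrist"; returns a dict with "img" (420x560x3 uint8, red, green, blue), "range_z" (420x560 float32, m along the optical axis (not along the pixel's ray), 0 where there is no reading), "K" (3x3 intrinsics, pixels), "R" (3x3) and "t" (3): a world point X has camera coordinates R X + t. Camera axes: x right, y down, z forward; pixel columns grow to the right and rows downward; lengths in m; the calibration is good to about 2 mm. A picture is of the moment at which its call begins.
A pose or a line that the arm cannot do raises bot.MotionError and nothing moves.
- job_done(): hands the job in, once; it reports no verdict.
Trained networks look in a picture, given as the dict that the camera call returned (one of the last four; its "shot" number tells which), for a name from the list of things; names that differ only in an ending like _2 or _b are one class to them, and where a whole thing is asked for, a point or a joint stands for the part that bears it (a point fixed in the world has none). Each returns a list of dicts, best first, with "conf" (0 to 1); they miss things now and then, are a little off and sometimes report something else, mostly with a low value. They report only what shows in the picture. A call takes as long as a camera call. They do not tell look-alikes from the thing itself.
- nets.find_in(picture, name): "uv" ([column, row] in pixels, amid what is visible of it).
The state is a dict: "time": time; "joints": joint angles; "joint_vel": joint speeds; "joint_efforts": joint torques, N m; "ee_pos": TCP position; "tcp_rot": TCP orientation; "force": force on the tool from outside, world axes, zero at the start; "moment": the same for the moment, N m; "gripper_width": opening from 0.0 (shut) to 1.0 (fully open).
Only numpy, scipy, OpenCV 4.12 (cv2) and the standard library are available. Lean on these libraries where they do the work, as an engineer would, in place of code of your own. Each camera call takes 0.05 s, during which the arm holds its last target. There are 200 camera calls.

## Working session

There is one attempt and no reset: what is moved stays moved. The work goes in short steps, each a Python script; the robot and the scene stay as the last script left them, time stands still between calls to the robot, and variables do not carry over. Pictures are saved under pics/ and viewed, about 8 in all and at most 12, crops included, and the job is handed in when it is done.

```bash
mkdir -p pics
cat > h.py <<'E'
import numpy as np, cv2
from plant import bot, optics, job_done, nets
def world(p,uv,r=2):
    u,v=int(round(uv[0])),int(round(uv[1])); w=p["range_z"][max(v-r,0):v+r+1,max(u-r,0):u+r+1]; z=np.median(w[w>0])
    c=np.linalg.inv(p["K"])@np.array([uv[0],uv[1],1])*z
    return p["R"].T@(c-p["t"])
def cloud(p):
    h,w=p["range_z"].shape; u,v=np.meshgrid(np.arange(w),np.arange(h)); z=p["range_z"]
    c=np.stack([u,v,np.ones_like(u)],-1)@np.linalg.inv(p["K"]).T*z[...,None]
    return (c-p["t"])@p["R"], z>0
def save(p,n): cv2.imwrite("pics/"+n+".png",cv2.cvtColor(p["img"],cv2.COLOR_RGB2BGR))
E
python3 - <<'E'
from h import *
for c in ["top","side"]:
    p=optics.capture(c); save(p,c); print(c,-p["R"].T@p["t"])
    for n in ["mirror","setup_block","board","torch","solder_reel","solder_tin"]:
        for d in nets.find_in(p,n)[:3]: print(n,np.round(d["uv"]),round(d["conf"],2),np.round(world(p,d["uv"]),3))
    np.save(c+"_cloud.npy",cloud(p)[0])
print(bot.get_obs()["time"])
E
```

```text
top [ 0.38661202 -0.0165906   1.43788813]
mirror [370. 217.] 0.57 [ 0.461 -0.306  0.011]
mirror [370. 137.] 0.48 [ 0.735 -0.31   0.02 ]
setup_block [310. 193.] 0.68 [ 0.538 -0.104  0.051]
board [251. 209.] 0.96 [0.486 0.093 0.043]
board [179. 284.] 0.62 [0.243 0.324 0.054]
board [372. 138.] 0.3 [ 0.73  -0.316  0.022]
torch [244. 136.] 0.7 [0.726 0.115 0.066]
solder_reel [280. 149.] 0.77 [ 0.689 -0.003  0.035]
solder_tin [370. 139.] 0.74 [ 0.729 -0.308  0.021]
solder_tin [242. 138.] 0.53 [0.721 0.122 0.065]
side [0.04981933 0.73934698 0.5258431 ]
mirror [334. 170.] 0.56 [ 0.46  -0.31   0.011]
setup_block [277. 188.] 0.79 [ 0.523 -0.07   0.041]
setup_block [213. 189.] 0.51 [0.677 0.006 0.035]
board [302. 337.] 0.8 [0.239 0.346 0.04 ]
solder_reel [214. 189.] 0.73 [0.675 0.006 0.035]
solder_tin [262. 151.] 0.63 [ 0.723 -0.314  0.021]
0.7
```

View pics/top.png

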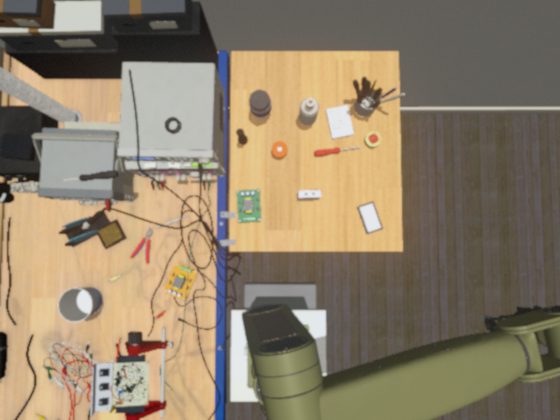

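View pics/side.png

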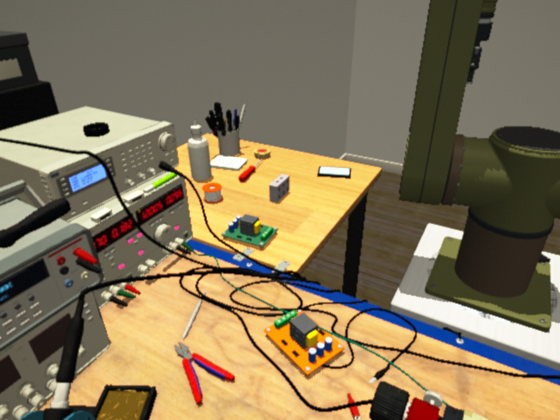

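Top view: the mirror is the black-framed slab at (370,217), and the notepad at (340,122) is its look-alike. The block is at (310,194) and the green board at (249,205). The orange board at (180,283) isn't the one meant. The torch is at (260,103) and the bottle at (308,110). The side view agrees. Next I'll look from close by with the wrist camera.

```bash
cat >> h.py <<'E'
def down(yaw,tilt=0.):
    # tool z tilted by tilt (rad) from straight down towards heading yaw; jaw axis y = horizontal, perpendicular to heading
    h=np.array([np.cos(yaw),np.sin(yaw),0]); z=np.sin(tilt)*h+np.array([0,0,-np.cos(tilt)])
    y=np.cross([0,0,1.],h); return np.stack([np.cross(y,z),y,z],1)
def rect(P,m):
    (c,s,a)=cv2.minAreaRect((P[m][:,:2]*1000).astype(np.float32)); b=cv2.boxPoints((c,s,a))
    e=max([b[1]-b[0],b[2]-b[1]],key=np.linalg.norm)
    return np.round(np.array(c)/1000,4),np.round(s,1),np.round(np.degrees(np.arctan2(e[1],e[0])),1),m.sum()
E
python3 - <<'E'
from h import *
for R,s in ((down(0),1),(down(np.pi),-1)):
    q=bot.ik([0.44,-0.2,0.36],R); print(q)
R=down(0)
q=bot.ik([0.44,-0.2,0.36],R)
if q is None or abs(q[5])>150: R=down(np.pi)
bot.move_ptp([0.44,-0.2,0.36],R)
p=optics.capture("wrist"); save(p,"w1"); print(-p["R"].T@p["t"],p["R"][2])
for n in ["mirror","setup_block"]:
    for d in nets.find_in(p,n)[:2]: print(n,np.round(d["uv"]),round(d["conf"],2),np.round(world(p,d["uv"]),3))
P,v=cloud(p); np.save("w1.npy",P)
bot.move_ptp([0.44,0.06,0.36],R)
p=optics.capture("wrist"); save(p,"w2")
for n in ["board","setup_block"]:
    for d in nets.find_in(p,n)[:2]: print(n,np.round(d["uv"]),round(d["conf"],2),np.round(world(p,d["uv"]),3))
P,v=cloud(p); np.save("w2.npy",P)
print(bot.get_obs()["time"])
a=cv2.imread("pics/w1.png");b=cv2.imread("pics/w2.png")
cv2.imwrite("pics/w12.png",cv2.resize(np.hstack([a,b]),(800,300),interpolation=cv2.INTER_AREA))
E
```

```text
[-3.08111072e+01 -1.72166431e+01  1.05109534e+02 -2.54444375e-14
  9.21071090e+01 -1.20811107e+02]
[-3.08111072e+01 -1.72166431e+01  1.05109534e+02 -2.54444375e-14
  9.21071090e+01  5.91888928e+01]
[ 0.3691583  -0.19954249  0.50252418] [ 2.77791398e-01 -6.07997707e-04 -9.60641228e-01]
mirror [211. 177.] 0.96 [ 0.46  -0.306  0.01 ]
setup_block [338. 224.] 0.58 [ 0.527 -0.104  0.05 ]
board [301. 197.] 0.9 [0.483 0.098 0.048]
board [466.  32.] 0.83 [0.259 0.311 0.047]
setup_block [179. 223.] 0.64 [ 0.525 -0.091  0.049]
3.8833
```

View pics/w12.png

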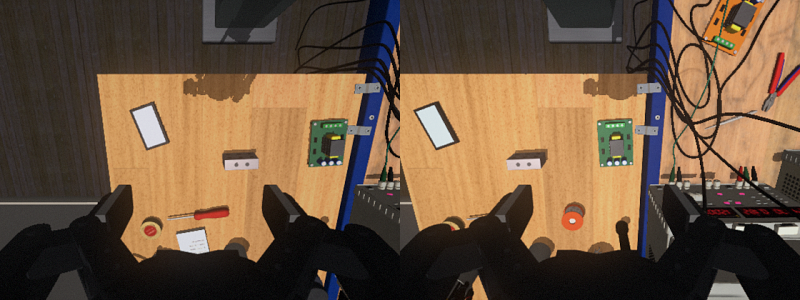

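The wrist pictures (800x300 side by side) show the mirror at (150,127), with dark frame and glass, the block at (240,160), and the green board with its transformer at (617,146). The orange board is at (735,25) and is not meant. I'll fit rectangles from the depth data.

Run:
```python
from h import *
def box(P,x,y,z): return (P[...,0]>x[0])&(P[...,0]<x[1])&(P[...,1]>y[0])&(P[...,1]<y[1])&(P[...,2]>z[0])&(P[...,2]<z[1])
for n in ["w1.npy","w2.npy","top_cloud.npy"]:
    P=np.load(n); print(n)
    m=box(P,(.38,.54),(-.4,-.22),(.006,.02)); print(" mirror",rect(P,m),np.median(P[m][:,2]))
    m=box(P,(.46,.6),(-.18,-.03),(.044,.06)); print(" block top",rect(P,m),np.median(P[m][:,2]))
    m=box(P,(.46,.6),(-.18,-.03),(.01,.06)); print(" block all",rect(P,m))
    m=box(P,(.4,.57),(.02,.18),(.008,.03)); print(" board",rect(P,m))
    m=box(P,(.4,.57),(.02,.18),(.044,.06)); print(" core top",rect(P,m),np.median(P[m][:,2]))
    m=box(P,(.4,.57),(.02,.18),(.028,.036)); print(" caps", np.round(np.median(P[m],0),3))
```

```text
w1.npy
 mirror (array([ 0.4594, -0.3083]), array([99.9, 58.1]), np.float32(18.9), np.int64(2169)) 0.009866180173423151
 block top (array([ 0.5353, -0.1023]), array([25.5, 75.2]), np.float32(-87.7), np.int64(757)) 0.0498440670396616
 block all (array([ 0.5352, -0.1023]), array([25.6, 75.3]), np.float32(-87.8), np.int64(1097))
 board (array([0.4978, 0.1199]), array([110.6, 117.9]), np.float32(-86.1), np.int64(2271))
 core top (array([0.4987, 0.1014]), array([37.8, 31.8]), np.float32(3.7), np.int64(486)) 0.04867083203515006
 caps [0.535 0.092 0.033]
w2.npy
 mirror (array([ 0.4595, -0.3081]), array([100.1,  59.8]), np.float32(19.2), np.int64(2225)) 0.009947125647831987
 block top (array([ 0.5354, -0.1021]), array([25.5, 75.5]), np.float32(-87.3), np.int64(762)) 0.0499169646119578
 block all (array([ 0.5353, -0.1021]), array([25.8, 75.5]), np.float32(-87.2), np.int64(1122))
 board (array([0.4976, 0.1214]), array([110., 119.]), np.float32(-86.1), np.int64(2409))
 core top (array([0.4992, 0.1019]), array([36.6, 29.5]), np.float32(2.1), np.int64(450)) 0.04889984713889201
 caps [0.537 0.103 0.033]
top_cloud.npy
 mirror (array([ 0.4603, -0.3095]), array([153.7, 179.2]), np.float32(-88.1), np.int64(537)) 0.010049287846827348
 block top (array([ 0.5388, -0.103 ]), array([25.3, 73.6]), np.float32(-87.3), np.int64(173)) 0.051346355065502156
 block all (array([ 0.5163, -0.1213]), array([118.6,  98.3]), np.float32(85.1), np.int64(205))
 board (array([0.4836, 0.1047]), array([154.4, 154.1]), np.float32(83.0), np.int64(616))
 core top (array([0.5017, 0.1013]), array([43.3, 27.1]), np.float32(0.5), np.int64(104)) 0.05047742724079389
 caps [0.538 0.099 0.032]
```

```bash
cat >> h.py <<'E'
M=np.array([.4595,-.308]); MY=np.radians(19); B=np.array([.5353,-.1022]); BY=np.radians(2.5); T=np.radians(43)
def place(zg,back=0.,up=0.):
    h=np.array([np.cos(BY),np.sin(BY),0]); o=np.r_[B,0]-(.0125+.05/np.tan(T)-.05*np.cos(T)+back)*h+[0,0,.05*np.sin(T)+up]
    R=down(BY,T); return o-zg*R[:,2],R
E
python3 - <<'E'
from h import *
R=down(MY)
q=bot.ik([*M,.1],R); print(q, bot.ik(place(.005)[0],place(.005)[1]), bot.ik(*place(.005,.02,.08)))
bot.move_gripper(.82)
bot.move_ptp([*M,.06],R)
bot.line_to([*M,.015],feed=.1)
c=bot.line_to([*M,-.012],feed=.02,contact_N=3); o=bot.get_obs(); print(c,o["ee_pos"],o["force"])
bot.line_to([*M,o["ee_pos"][2]+.0025],feed=.03)
bot.move_gripper(.4); o=bot.get_obs(); print(o["gripper_width"],o["ee_pos"],o["force"],o["time"])
zg=o["ee_pos"][2]; open("zg","w").write(str(zg))
bot.line_to([*M,.14],feed=.15)
o=bot.get_obs(); print(o["gripper_width"],o["force"],o["time"])
E
```

```text
[-3.93940963e+01  1.79098936e+00  1.13459097e+02 -2.54444375e-14
  6.47499141e+01 -1.48394096e+02] None [ -30.71190219  -30.34701827  145.01016139   41.21138818   34.54066203
 -151.39204057]
True [ 0.45938858 -0.30792248 -0.00768991] [-0.53299415  0.79309231  5.11625145]
0.661553752464245 [ 0.46035577 -0.30889484 -0.00403754] [-0.80600737 -0.73556566  4.93593359] 8.0917
0.6614856514108586 [-0.25293612  0.02447821 -1.27114836] 9.2083
```

Run:
```python
from h import *
import h
zg=float(open("zg").read())
for flip in (0,1):
  for s in (0,.01,.02,.03):
    r=[]
    for t in range(25,50,2):
      h.T=np.radians(t); p,R=h.place(zg)
      p=p+s*(np.array([np.cos(h.BY),np.sin(h.BY),0])*np.cos(h.T)+[0,0,np.sin(h.T)])
      if flip: R=R*np.array([-1,-1,1])
      q=bot.ik(p,R); r.append((t,None if q is None else np.round(q).astype(int).tolist()))
    print(flip,s,[x for x in r if x[1]])
```

```text
0 0 [(25, [-26, -14, 140, 21, 34, -134]), (27, [-26, -14, 140, 24, 32, -137]), (29, [-26, -14, 141, 28, 30, -140]), (31, [-26, -14, 141, 31, 29, -143]), (33, [-27, -14, 141, 35, 27, -147]), (35, [-27, -13, 142, 40, 26, -152]), (37, [-27, -13, 142, 45, 25, -157]), (39, [-28, -13, 143, 51, 24, -162]), (49, [-29, -12, 145, 84, 24, 164])]
0 0.01 [(25, [-25, -13, 139, 21, 34, -133]), (27, [-26, -13, 139, 24, 32, -136]), (29, [-26, -13, 139, 27, 30, -139]), (31, [-26, -13, 140, 30, 29, -142]), (33, [-26, -13, 140, 34, 27, -146]), (35, [-26, -13, 141, 39, 26, -150]), (37, [-27, -13, 141, 44, 25, -155]), (39, [-27, -13, 142, 49, 24, -160]), (41, [-27, -13, 142, 55, 23, -166])]
0 0.02 [(25, [-25, -13, 138, 20, 34, -132]), (27, [-25, -12, 138, 23, 32, -135]), (29, [-25, -12, 138, 26, 31, -137]), (31, [-25, -12, 139, 30, 29, -141]), (33, [-25, -12, 139, 33, 28, -144]), (35, [-26, -13, 140, 38, 26, -148]), (37, [-26, -13, 140, 42, 25, -153]), (39, [-26, -13, 141, 48, 24, -158]), (41, [-27, -13, 141, 53, 23, -164])]
0 0.03 [(25, [-24, -12, 137, 20, 34, -131]), (27, [-24, -12, 137, 22, 32, -133]),
[... 1406 characters left out ...]
-26, -13, 140, 42, 25, 27]), (39, [-26, -13, 141, 48, 24, 22]), (41, [-27, -13, 141, 53, 23, 16]), (43, [-27, -13, 142, 60, 23, 10]), (45, [-27, -13, 142, 66, 23, 3]), (47, [-28, -13, 143, 73, 23, -3]), (49, [-28, -13, 144, 79, 23, -10])]
1 0.03 [(25, [-24, -12, 137, 20, 34, 49]), (27, [-24, -12, 137, 22, 32, 47]), (29, [-24, -12, 137, 25, 31, 44]), (31, [-25, -12, 137, 29, 29, 41]), (33, [-25, -12, 138, 32, 28, 37]), (35, [-25, -12, 138, 36, 27, 33]), (37, [-25, -12, 139, 41, 25, 29]), (39, [-26, -13, 140, 46, 24, 24]), (41, [-26, -13, 140, 52, 24, 18]), (43, [-26, -13, 141, 58, 23, 12]), (45, [-27, -13, 142, 64, 23, 6]), (47, [-27, -13, 142, 71, 23, -1]), (49, [-28, -13, 143, 77, 23, -7])]
```

The only obstacle is the range of joint 6. Both mirror ends are alike, so I can turn the held mirror half round and place it with joint 6 near 5°.

Run:
```python
from h import *
zg=float(open("zg").read()); F=np.array([-1,-1,1])
p,R=place(zg,.004,.07); R=R*F; print(bot.ik(p,R))
bot.move_ptp(p,R); print(bot.get_obs()["time"],bot.get_obs()["gripper_width"])
bot.line_to(place(zg,.004,.010)[0],feed=.08)
f=bot.get_obs()["force"]
c=bot.line_to(place(zg,.004,-.004)[0],feed=.015,contact_N=2); o=bot.get_obs()
print(c,o["ee_pos"]-place(zg,.004,0)[0],o["force"]-f,o["time"],o["gripper_width"])
p=optics.capture("side"); save(p,"s2")
cv2.imwrite("pics/s2c.png",cv2.resize(cv2.imread("pics/s2.png")[130:250,200:360],None,fx=4,fy=4,interpolation=cv2.INTER_CUBIC))
```

```text
[-28.60787698 -24.06323545 142.98871134  44.56957182  30.13846865
  25.75901495]
11.775 0.6626678094452626
True [ 1.76781548e-04  3.02364410e-05 -4.74731136e-04] [0.48031209 0.70431729 4.15746636] 13.3667 0.650308095841378
```

View pics/s2c.png

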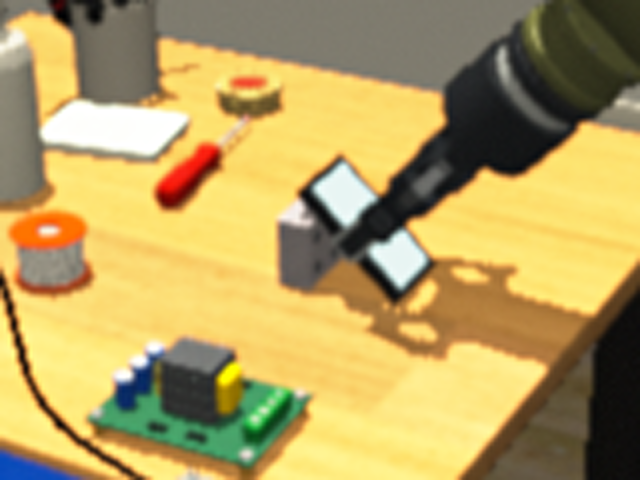

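The side crop shows the mirror held leaning, foot at (410,290) touching the bench, top at (320,175) over the block's edge. I'll close the remaining gap and release it.

Run:
```python
from h import *
o=bot.get_obs(); h=np.array([np.cos(BY),np.sin(BY),0]); R=o["tcp_rot"]
print(bot.line_to(o["ee_pos"]+.0035*h,feed=.015,contact_N=1.5))
bot.move_gripper(1.0)
o=bot.get_obs(); bot.line_to(o["ee_pos"]-.12*R[:,2]*1.0+0,feed=.12)
F=np.array([-1,-1,1]); C=np.array([.499,.1017]); 
for r in (down(np.radians(3)),down(np.radians(3))*F): print(bot.ik([*C,.15],r))
bot.move_ptp([.42,0.0,.36],down(0)*F)
p=optics.capture("wrist"); save(p,"w3"); P,v=cloud(p); np.save("w3.npy",P)
s=optics.capture("side"); save(s,"s3")
a=cv2.resize(cv2.imread("pics/w3.png"),(400,300)); b=cv2.resize(cv2.imread("pics/s3.png")[130:250,200:360],(400,300),interpolation=cv2.INTER_CUBIC)
cv2.imwrite("pics/ws3.png",np.hstack([a,b]))
X,Y,Z=P[...,0],P[...,1],P[...,2]; near=(X>.4)&(X<.6)&(Y>-.17)&(Y<-.03)&v
g=near&(Z>.015)&(Z<.085); pts=P[g]
# mirror plane: RANSAC on points
best=None; rng=np.random.default_rng(0)
q=pts[pts[:,0]<.515]
n=np.linalg.svd(q-q.mean(0))[2][2]
for _ in range(5):
    d=np.abs((q-q.mean(0))@n); q=q[d<.004] if (d<.004).sum()>50 else q; n=np.linalg.svd(q-q.mean(0))[2][2]
n*=np.sign(n[2]); print("n",n,"tilt",np.degrees(np.arccos(n[2])),"yaw",np.degrees(np.arctan2(-n[1],-n[0])))
m=near&(np.abs((P-q.mean(0))@n)<.003)&(Z>.008); b=P[m]; print(len(b),b.min(0),b.max(0),(b.min(0)+b.max(0))/2)
m=near&(Z>.047)&(Z<.053)&(X>.525); print("block top",rect(P,m))
m=(X>.4)&(X<.57)&(Y>.02)&(Y<.18)&(Z>.046)&(Z<.052); print("core",rect(P,m))
m=(X>.4)&(X<.57)&(Y>.02)&(Y<.145)&(Z>.010)&(Z<.018); print("pcb",rect(P,m)); print(bot.get_obs()["time"])
```

```text
True
[ 5.47791196e+00 -7.17542877e+00  1.16871918e+02 -2.54444375e-14
  7.03035103e+01 -8.75220880e+01]
[ 5.47791196e+00 -7.17542877e+00  1.16871918e+02 -2.54444375e-14
  7.03035103e+01  9.24779120e+01]
n [-0.64567787 -0.02755428  0.76311261] tilt 40.26062753278231 yaw 2.443612945978925
2321 [ 0.45889931 -0.13332621  0.00801913] [ 0.53800443 -0.07296655  0.07296329] [ 0.49845187 -0.10314638  0.04049121]
block top (array([ 0.5383, -0.1029]), array([24.3, 75. ]), np.float32(-90.0), np.int64(419))
core (array([0.5  , 0.101]), array([35.9, 30.4]), np.float32(3.5), np.int64(579))
pcb (array([0.5001, 0.1009]), array([110. ,  80.2]), np.float32(3.7), np.int64(2735))
16.3333
```

View pics/ws3.png

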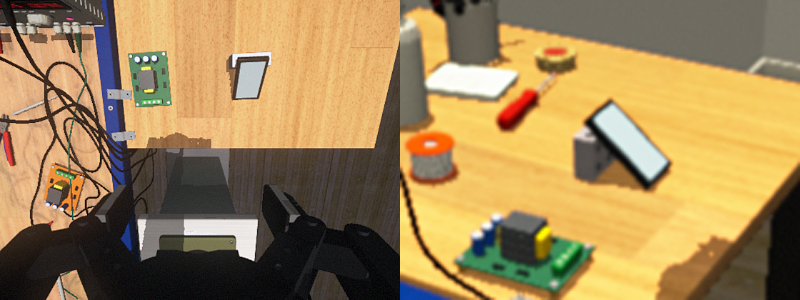

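The mirror leans freely at 40° and square (yaw 2.4°), with its centre at about (0.505, -0.103). The block has hardly moved. The green board (150,80 in the left half) is still in place; I confirm it as the one meant by colour, and the orange one at (63,190) stays put. Now I'll grip the transformer.

Run:
```python
from h import *
F=np.array([-1,-1,1]); C=[.500,.101]; R=down(np.radians(3.6))*F
bot.move_gripper(.7)
bot.move_ptp([*C,.12],R)
print(bot.line_to([*C,.019],feed=.08,contact_N=6),bot.get_obs()["ee_pos"])
bot.move_gripper(0.0); o=bot.get_obs(); print(o["gripper_width"],o["ee_pos"],o["force"])
bot.line_to([*C,.09],feed=.06); bot.dwell(.3)
o=bot.get_obs(); print(o["gripper_width"],o["force"],o["moment"],o["time"])
bot.line_to([*C,.195],feed=.12)
bot.line_to([.504,-.103,.195],feed=.10)
bot.line_to([.504,-.103,.179],feed=.05); bot.dwell(.3)
s=optics.capture("side"); save(s,"s4"); t=optics.capture("top"); P,v=cloud(t); S,_=cloud(s)
X,Y,Z=P[...,0],P[...,1],P[...,2]
g=lambda P:(P[...,0]>.38)&(P[...,0]<.62)&(P[...,1]>-.2)&(P[...,1]<0)&(P[...,2]>.15)&(P[...,2]<.182)
im=s["img"].astype(int); gr=(im[...,1]>im[...,0]+25)&(im[...,1]>im[...,2]+10)&g(S); q=S[gr]; print(gr.sum(),np.median(q,0),q.min(0),q.max(0))
A=np.c_[q[:,:2],np.ones(len(q))]; k=np.linalg.lstsq(A,q[:,2],rcond=None)[0]; print("slopes",k[:2])
o=bot.get_obs(); print(o["gripper_width"],o["ee_pos"],o["force"],o["moment"],o["time"])
cv2.imwrite("pics/s4c.png",cv2.resize(cv2.imread("pics/s4.png")[90:240,190:390],(800,600),interpolation=cv2.INTER_CUBIC))
```

```text
False [0.50058975 0.10106841 0.01968725]
0.34130392180449565 [0.50047595 0.10099629 0.01962175] [-0.72570528 -0.24579195  4.16101227]
0.3369706858747671 [-0.06787698  0.30126452 -2.40019369] [-0.01152475  0.00324344 -0.02863673] 21.2
228 [ 0.4821987  -0.08194375  0.17312597] [ 0.44726353 -0.1409493   0.17014335] [ 0.55768666 -0.05811194  0.18189993]
slopes [-0.02203443 -0.00111696]
0.3422038564828781 [ 0.5041168  -0.10302777  0.17922714] [-0.42701452  0.55452815 -2.41655705] [-0.00579123 -0.01509958 -0.01578014] 25.2833
```

View pics/s4c.png

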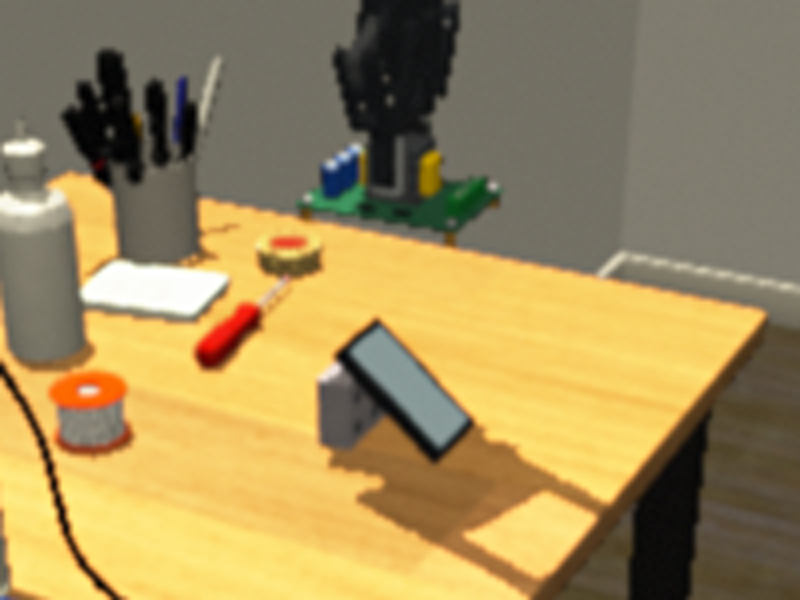

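The board is held level (about 0.02 rad) at (410,195). Its top surface is at z = 0.173, so the feet are about 160 mm up, above the undisturbed leaning mirror at (410,390). I'm handing in.

```bash
python3 -c "
from h import *
bot.dwell(.5); print(np.abs(bot.get_obs()['joint_vel']).max()); job_done()"
```

```text
0.13993631074347607
the job is handed in; nothing more can be done
```

The mirror is leaning on the block and the board is held above it. I handed the job in about 26 s into the run, with no verdict reported.

- **Mirror:** I gripped it across its width, turned it half round because joint 6 would otherwise have run out of range, set its foot on the bench and let go. After release it leaned by itself at about 40° and square to the block (yaw 2.4° against the block's 2.5°). Its centre was within about 1 mm of the block's middle sideways.
- **Block:** it had moved by about 3 mm at most, close to the measuring error. One later fit gave a yaw 2.5° different from the earlier one, but the mirror partly hid the block in that view.
- **Board:** I picked up the green board by its transformer. The last side view showed its feet at about 160 mm, level to about 0.02 rad. The gripper was within a few millimetres of straight above the mirror's centre, and the mirror below was clear and undisturbed.
- **Holding still:** the wrist force matched the board's weight (2.4 N), and joint speeds were near zero (0.14°/s at most).

No check failed. I did not re-measure the bystanders' positions, but the reel and tin looked in place in the last picture and the arm kept away from the torch.

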